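# Set a sample pan under the air sampler and draw its plunger to the mark

### The arm

A 7-joint arm with a two-finger parallel gripper is mounted at the origin on the work surface. World frame = base frame: x ahead of the robot, y to its left, z up, the work surface at z = 0. Lengths are in m, angles in rad, forces in N, time in s.
With the tool pointing down it reaches from about 0.4 to 0.85 m from the base axis. Payload 4.4 kg.
Tool frame: the origin (TCP) lies at the very end of the fingers, on their centre line; the grasp point (between the pads) lies 19 mm behind it; z points along the fingers, y is the direction in which the jaws open and shut (so a half turn about z gives the same grasp; the last joint's range is limited). The gripper opens to 94 mm and grips with 3 to 60 N. Pads are 16 mm wide; open, the fingers measure 119 mm over their backs; the gripper's body (75 mm by 177 mm) begins 78 mm behind the grasp point.
Start: joints at [-1.343, 0.628, 0.038, 1.517, -0.027, 0.996, -0.02], TCP at [0.188, 0.622, 0.183] pointing down, gripper open.
Joint ranges: [-3.06, 3.06], [-0.37, 2.12], [-1.25, 1.32], [0.18, 2.47], [-1.1, 4.24], [0.23, 1.98], [-2.94, 2.94]. Speed limits (rad/s): [2.57, 2.57, 3.14, 3.14, 3.14, 3.14, 3.14].

### API

Orientations are given as a 3x3 rotation matrix whose columns are the frame's x, y, z axes.
In Python, from cell import ctrl gives the robot as it stands.
- The arm moves only by the tool servo_tool, never from a script. Its argument "targets" is a list of rows, each a list of 2 entries, a list of its own where there are three numbers: the shift along the tool's x, y, z as a fraction of full scale, then the turn, a rotation vector about the tool's x, y, z as a fraction of full scale. In form: [[[tx, ty, tz], [wx, wy, wz]], ...]. A call has 1 to 20 rows; each row shifts and turns the commanded pose from where the row before left it, along the tool's axes as they then stand; what a row does not reach is not made up. Full scale, the value 1, is 0.1 m for a shift and 60 degrees for a turn. A row lasts 1/8 s, in which the tool goes at most 62.5 mm and 10.7 degrees, less where a joint would pass 70% of its speed; a pose out of reach is approached as far as the arm can. A call with a number of a shift or a turn outside -1 to 1 is refused whole. A call with a gripper value outside its range is refused whole. "claw" is the closure, from 0 (fully open) to 1 (shut), set as the call begins (left out, the last holds). The fingers move at their own pace and stop on an object; the grip force is fixed at half the most. Time passes only in rows, so rows that do not move let the fingers close. It gives the time, the measured TCP pose, the force and the opening at its end, in the units of the state.
- ctrl.get_state(): the state, without advancing time (a new reading comes with each control period).
- ctrl.grab_frame(name): name is "side" or "top"; returns the picture (420x560x3 uint8, blue, green, red); there is no depth.
- ctrl.get_calibration(name): a dict with "mtx" (3x3 intrinsics, pixels), "rvec" (rotation vector, rad) and "tvec" (3), from world to camera coordinates, as OpenCV has them. Camera axes: x right, y down, z forward; pixel columns grow to the right and rows downward; lengths in m; the calibration is good to about 2 mm. A picture is of the moment at which its call begins. get_calibration takes no time and is no camera call.
- ctrl.job_done(): hands the job in, once; it reports no verdict.
The state is a dict: "time_s": time; "joint_positions": joint angles; "joint_vel": joint speeds; "joint_efforts": joint torques, N m; "tcp_pos": TCP position; "ee_rot": TCP orientation; "force": force on the tool from outside, world axes, zero at the start; "moment": the same for the moment, N m; "opening": finger opening in m.
Only numpy, scipy, OpenCV 4.12 (cv2) and the standard library are available. Lean on these libraries where they do the work, as an engineer would, in place of code of your own. Each camera call takes 0.05 s, during which the arm holds its last target. There are 200 camera calls.

### The job

Slide the small sample pan along the warming plate, without lifting it off, onto the ringed place under the pump's nose tube, centre it there and let go of it. Then draw the pump's plunger straight up, without forcing it sideways against its bore, until the dark groove round its rod is level with the top of the barrel, not beyond, and finish holding it there still, in the gripper. Leave the other things on the bench as they are.

Things in the scene. Friction and masses are not known exactly. Their poses are not given: they have to be found in the camera images.
- plate: fixed warming plate, white with dark top, 130 (x) by 400 (y) by 40 mm tall, its top 40 mm above the bench; origin at the centre of its underside, z up, x away from the robot, y along its three ringed places (rings 106 mm across, centres at y = -0.13, 0, +0.13). The pan starts about on the middle place
- pan: loose round steel pan, 90 mm across, 36 mm tall, 0.2 to 0.4 kg, with a stone chip fixed in it; origin at the centre of its underside, z up; a straight handle (bar 14 mm wide, 10 mm thick) runs along its -x to 125 mm from the centre, its mid-height 29 mm above the pan's underside; it points roughly to the robot, past the plate's front edge
- handle_grip (a point): point in the middle of the pan handle's thickness and width, 95 mm from the pan's centre (the handle ends at 125 mm)
- pump: fixed air-sampling pump behind the plate's left or right place: grey foot 64 x 64 x 45 mm, on it a square aluminium barrel 44 x 44 mm rising to 125 mm above the bench; an 8 mm nose tube leaves it at 108 mm height and runs along the pump's -x to over that place's centre. Origin under the barrel's axis at bench level; z up
- nose_tip (a point): lower end of the nose tube, 90 mm above the bench (14 mm above the pan's rim), 100 mm from the barrel's axis, straight over the centre of the place where the pan must go
- bore_mouth (a point): centre of the bore's mouth in the flat top of the barrel, 125 mm above the bench; z points up along the bore. The bore is 17.5 mm wide and 80 mm deep
- plunger: loose plunger in the bore, 0.15 to 0.26 kg: steel rod 16 mm across reaching 70 mm below its origin, black knob 28 mm across and 34 mm tall above. Origin: centre of the knob's underside, level with the bore's mouth while home (knob resting on the barrel). The dark groove is 40 mm below the origin, so it is drawn 40 mm. Only its weight and rubbing resist; let go, it drops back
- meter: fixed grey meter box 64 x 90 x 100 mm tall, behind the outer place on the other side; not used
- vial: bystander: amber jar 28 mm across, 60 mm tall, standing behind the plate's middle place; origin at the centre of its underside
- dish: bystander: clear flat dish 92 mm across, 16 mm tall, on the bench left of the plate; origin at the centre of its underside
- beaker: bystander: glass beaker 68 mm across, 90 mm tall, right of the plate; origin at the centre of its underside
- tape: bystander: roll of green tape 90 mm across, 20 mm tall, on the bench to the right; origin at the centre of its underside
- wash_bottle: bystander: white bottle 64 mm across, 150 mm tall, on the bench far left; origin at the centre of its underside
- driver: bystander: screwdriver lying on the bench to the left, nearer the robot; origin at its underside
Things that resemble listed ones, but are neither listed nor needed, are in the scene too. What is meant by the plunger is not blue or yellow, and is the larger of those in its own colour.

How it is judged:
By the outcome, as a careful person would: the job done as asked, in the order asked, and still so for the second after the job is handed in, while the arm keeps its last pose, push and grip.
It also fails if it takes over 50 s, if anything falls off the work surface, if the arm or the gripper's body presses on something with over 40 N, if the wrist force passes 120 N, or if a joint passes its speed limit or range.

## Working session

There is one attempt and no reset: what is moved stays moved. The work goes in short steps, Python scripts to look and compute and a tool call to move; the robot and the scene stay as the last step left them, time stands still between calls to the robot, and variables do not carry over. Pictures are saved under pics/ and viewed, about 8 in all and at most 12, crops included, and the job is handed in when it is done.

Besides the shell and the picture viewer there is one more tool, called after "Emit:" as name(argument=value, ...), one argument or row to a line, values as JSON. servo_tool: Moves the arm, as the interface text tells. Its arguments: {"type":"object","properties":{"targets":{"type":"array"},"claw":{"type":"number"}},"required":["targets"]}

```bash
mkdir -p pics
cat > h.py <<'E'
import numpy as np, cv2
from cell import ctrl
def snap(name,cam,crop=None,s=1):
    im=ctrl.grab_frame(cam); cv2.imwrite(f'pics/{name}_full.png',im)
    if crop: x0,y0,x1,y1=crop; im=im[y0:y1,x0:x1]
    cv2.imwrite(f'pics/{name}.png',cv2.resize(im,None,fx=s,fy=s,interpolation=cv2.INTER_CUBIC)); return im
def cal(cam):
    c=ctrl.get_calibration(cam); R=cv2.Rodrigues(np.array(c['rvec'],float))[0]
    return np.array(c['mtx'],float),R,np.array(c['tvec'],float).ravel()
def at_z(cam,u,v,z):
    K,R,t=cal(cam); d=R.T@np.linalg.inv(K)@[u,v,1]; o=-R.T@t
    return o+d*(z-o[2])/d[2]
def proj(cam,p):
    K,R,t=cal(cam); q=K@(R@np.array(p,float)+t); return q[:2]/q[2]
E
python3 - <<'E'
from h import *
snap('top0','top'); snap('side0','side')
s=ctrl.get_state(); print(s['time_s'],s['tcp_pos'],np.round(s['ee_rot'],3),s['opening'],s['force'])
for c in('top','side'):
    K,R,t=cal(c);print(c,-R.T@t,R[2],K[0,0])
E
```

```text
0.1 [0.1880413  0.62154196 0.18255602] [[-0.957  0.29  -0.   ]
 [ 0.29   0.957 -0.002]
 [-0.    -0.002 -1.   ]] 0.09401154945255145 [-0.08075078  0.07333613 -0.00093645]
top [0.45342654 0.02419011 1.04060755] [ 0.10597155 -0.02357003 -0.99408978] 394.1890353247537
side [ 0.40559461 -0.74281507  0.89517865] [ 0.11631738  0.70117791 -0.70343429] 465.4469161383674
```

View pics/top0.png

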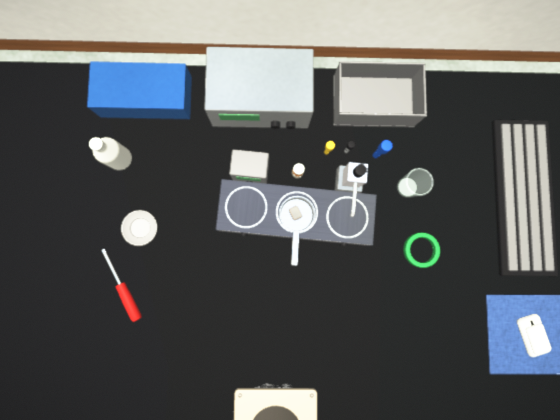

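View pics/side0.png

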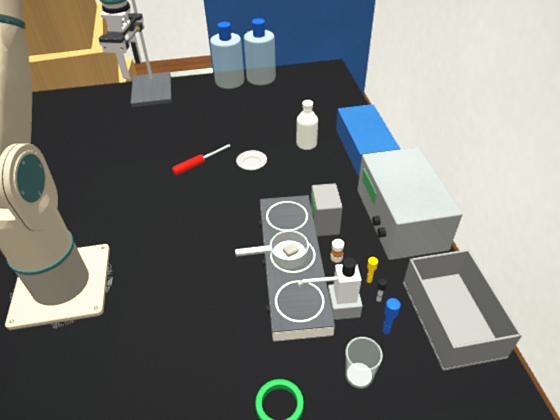

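The pump is on the right place. Black, yellow and blue knobbed parts stand near it. I'll enlarge both views of this area.

Run:
```python
from h import *
a=cv2.imread('pics/top0_full.png')[130:270,210:400]; b=cv2.imread('pics/side0_full.png')[190:340,230:410]
cv2.imwrite('pics/c1.png',cv2.resize(a,None,fx=4,fy=4,interpolation=cv2.INTER_CUBIC))
cv2.imwrite('pics/c2.png',cv2.resize(b,None,fx=4,fy=4,interpolation=cv2.INTER_CUBIC))
```

```text
(no output)
```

View pics/c1.png

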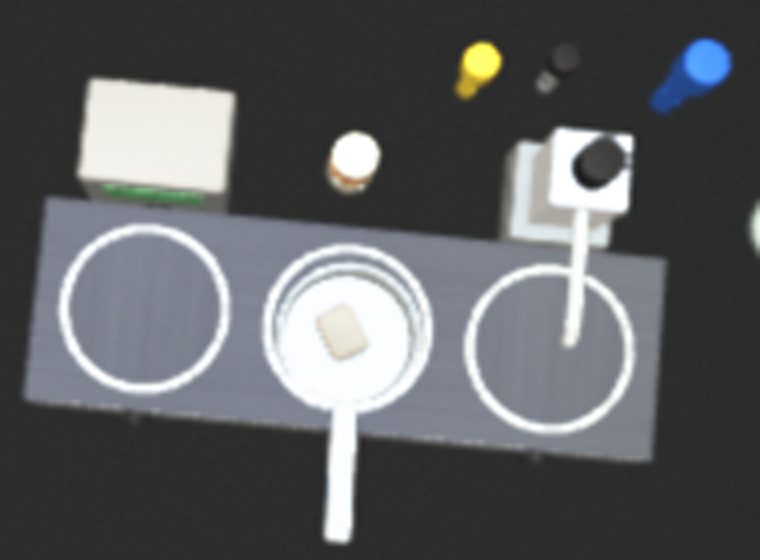

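View pics/c2.png

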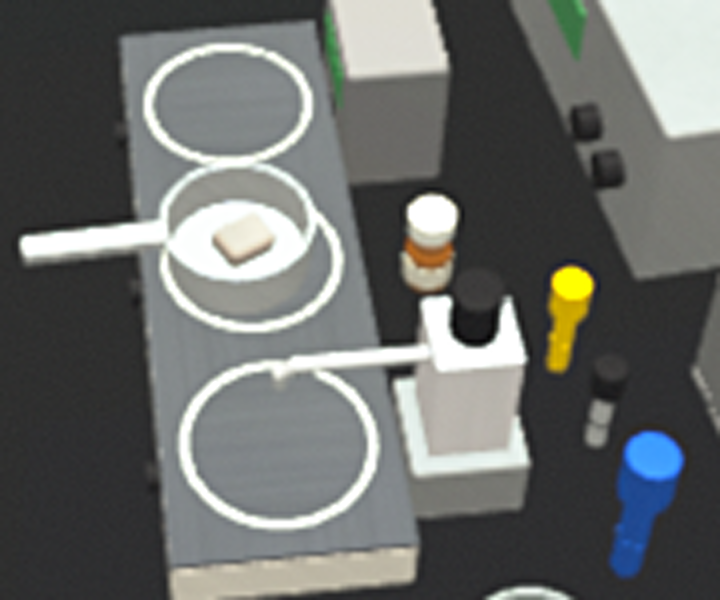

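Run:
```python
from h import *
T=lambda x,y,z:at_z('top',210+(x+.5)/4-.5,130+(y+.5)/4-.5,z)
S=lambda x,y,z:at_z('side',230+(x+.5)/4-.5,190+(y+.5)/4-.5,z)
for n,f,l in(('T',T,[(145,308),(348,328),(550,349)]),('S',S,[(228,104),(252,258),(280,443)])):
    P=[f(x,y,.04) for x,y in l]; print(n,np.round(P,4)[:,:2]); d=P[0]-P[2]; print('yaw plate y',np.degrees(np.arctan2(-d[0],d[1])),np.linalg.norm(d))
print('barrel T',np.mean([T(*p,.125) for p in[(556,128),(634,135),(627,213),(550,205)]],0))
print('barrel S',np.mean([S(*p,.125) for p in[(422,302),(508,290),(524,357),(435,370)]],0))
print('nose T',T(569,346,.09),'S',S(280,380,.09))
print('knob top T',T(604,160,.159),'S',S(479,290,.159))
print('handle T end',T(338,541,.072),'root',T(343,412,.072))
print('handle S end',S(24,248,.069),'root',S(165,235,.069))
# rim ellipse
print('rim S L/R',S(161,215,.076),S(316,215,.076),'chip T',T(341,330,.05))
print('vial',T(355,150,.06),'meter',T(234,93,.1),T(225,190,.1))
```

```text
T [[ 0.5592  0.0827]
 [ 0.5482 -0.0469]
 [ 0.5364 -0.1763]]
yaw plate y -5.02918763167503 0.2600163913942754
S [[ 0.5589  0.082 ]
 [ 0.5484 -0.0467]
 [ 0.5373 -0.1774]]
yaw plate y -4.7531934777723395 0.2601988643780049
barrel T [ 0.63603488 -0.18497191  0.125     ]
barrel S [ 0.63606921 -0.18462539  0.125     ]
nose T [ 0.53426831 -0.17793821  0.09      ] S [ 0.53792029 -0.17188049  0.09      ]
knob top T [ 0.63525088 -0.18428601  0.159     ] S [ 0.63615091 -0.18621853  0.159     ]
handle T end [ 0.41478303 -0.0393483   0.072     ] root [ 0.49327869 -0.04188662  0.072     ]
handle S end [ 0.41576317 -0.03716882  0.069     ] root [ 0.49746168 -0.04345412  0.069     ]
rim S L/R [ 0.496946   -0.03388922  0.076     ] [ 0.58533022 -0.05158022  0.076     ] chip T [ 0.54590186 -0.04178541  0.05      ]
vial [ 0.65953709 -0.04923488  0.06      ] meter [0.68518413 0.02770499 0.1       ] [0.625266   0.03231545 0.1       ]
```

Plunger candidates (top view):
- Black knob in the pump at (360,170).
- Small black one at (351,146).
- Yellow one at (330,146).
- Blue one at (386,147).

The plunger I want is the one in the pump: it is black, the larger of the two blacks, and sits in the barrel. The crops confirm this.

Measurements:
- The target ring is at (0.537,-0.177).
- The pan centre is about (0.540,-0.045).
- The handle grip point is about (0.445,-0.040).

I'll move above the handle.

Emit:
servo_tool(
  targets=[
    [[0,0,0],[0,0,-0.112]],
    [[0,0,0],[0,0,-0.112]],
    [[-0.287,-0.403,0],[0,0,0]],
    [[-0.287,-0.403,0],[0,0,0]],
    [[-0.287,-0.403,0],[0,0,0]],
    [[-0.287,-0.403,0],[0,0,0]],
    [[-0.287,-0.403,0],[0,0,0]],
    [[-0.287,-0.403,0],[0,0,0]],
    [[-0.287,-0.403,0],[0,0,0]],
    [[-0.287,-0.403,0],[0,0,0]],
    [[-0.287,-0.403,0],[0,0,0]],
    [[-0.287,-0.403,0],[0,0,0]],
    [[-0.03,-0.48,0],[0,0,0]],
    [[-0.03,-0.48,0],[0,0,0]],
    [[-0.03,-0.48,0],[0,0,0]],
    [[-0.03,-0.48,0],[0,0,0]],
    [[-0.03,-0.48,0],[0,0,0]],
    [[0,0,0],[0,0,0]],
  ],
  claw=0,
)

```text
time_s: 2.35
tcp_pos: [0.451, -0.0416, 0.1832]
ee_rot: [[-0.998, 0.067, -0.001], [0.067, 0.998, -0.002], [0.0, -0.002, -1.0]]
force: [1.0, 0.4, 0.2]
opening: 0.094
```

Emit:
servo_tool(
  targets=[
    [[0.06,0.016,0.3],[0,0,0]],
    [[0,0,0.3],[0,0,0]],
    [[0,0,0.3],[0,0,0]],
    [[0,0,0.3],[0,0,0]],
    [[0,0,0.13],[0,0,0]],
    [[0,0,0],[0,0,0]],
  ],
)

```text
time_s: 3.1
tcp_pos: [0.4452, -0.0349, 0.0499]
ee_rot: [[-0.998, 0.058, -0.002], [0.058, 0.998, 0.0], [0.002, 0.0, -1.0]]
force: [0.1, -0.7, 0.4]
opening: 0.0941
```

Run:
```python
from h import *
snap('g0','side',(190,160,370,310),4)
snap('g0t','top')
print(ctrl.get_state()['tcp_pos'],proj('side',ctrl.get_state()['tcp_pos']))
```

```text
[ 0.4462617  -0.03532958  0.05097374] [249.08408174 254.03422219]
```

View pics/g0.png

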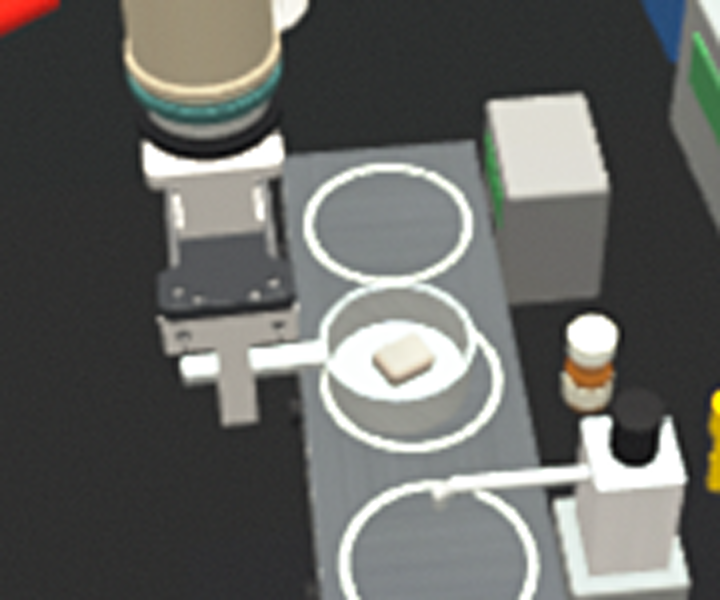

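The fingers straddle the handle with it about centred. I'll shift 5 mm and close.

Emit:
servo_tool(
  targets=[
    [[0,-0.05,0],[0,0,0]],
    [[0,0,0],[0,0,0]],
    [[0,0,0],[0,0,0]],
  ],
)

```text
time_s: 3.58
tcp_pos: [0.4457, -0.0408, 0.0507]
ee_rot: [[-0.998, 0.06, 0.001], [0.06, 0.998, 0.0], [-0.001, 0.0, -1.0]]
force: [0.7, 0.1, -0.5]
opening: 0.094
```

Emit:
servo_tool(
  targets=[
    [[0,0,0],[0,0,0]],
    [[0,0,0],[0,0,0]],
    [[0,0,0],[0,0,0]],
    [[0,0,0],[0,0,0]],
    [[0,0,0],[0,0,0]],
    [[0,0,0],[0,0,0]],
    [[0,0,0],[0,0,0]],
    [[0,0,0],[0,0,0]],
  ],
  claw=1,
)

```text
time_s: 4.58
tcp_pos: [0.4454, -0.0406, 0.0504]
ee_rot: [[-0.998, 0.059, 0.0], [0.059, 0.998, 0.0], [-0.0, 0.0, -1.0]]
force: [-0.3, -0.6, -0.5]
opening: 0.0175
```

Run:
```python
from h import *
s=ctrl.get_state();print(s['time_s'],s['tcp_pos'],s['opening'],s['force'],s['moment'],np.round(s['ee_rot'],3))
```

```text
4.575 [ 0.445437   -0.04062666  0.05036522] 0.017475762242815416 [-0.26414664 -0.59890021 -0.51861215] [ 0.0523141  -0.00547882  0.01865122] [[-0.998  0.059  0.   ]
 [ 0.059  0.998  0.   ]
 [-0.     0.    -1.   ]]
```

Emit:
servo_tool(
  targets=[
    [[0,0,0],[0,0,0]],
    [[0,0,0],[0,0,0]],
    [[0,0,0],[0,0,0]],
    [[0,-0.04,0],[0,0,0]],
    [[-0.005,-0.08,0],[0,0,0]],
    [[-0.005,-0.08,0],[0,0,0]],
  ],
)

```text
time_s: 5.32
tcp_pos: [0.4452, -0.0612, 0.0504]
ee_rot: [[-0.998, 0.059, -0.0], [0.059, 0.998, 0.0], [0.0, 0.0, -1.0]]
force: [-0.6, 0.8, -1.1]
opening: 0.0124
```

Emit:
servo_tool(
  targets=[
    [[-0.005,-0.08,0],[0,0,0]],
    [[-0.005,-0.1,0],[0,0,0]],
    [[-0.005,-0.1,0],[0,0,0]],
    [[-0.005,-0.1,0],[0,0,0]],
    [[-0.005,-0.1,0],[0,0,0]],
    [[-0.005,-0.1,0],[0,0,0]],
    [[-0.005,-0.1,0],[0,0,0]],
    [[-0.005,-0.1,0],[0,0,0]],
    [[-0.005,-0.1,0],[0,0,0]],
    [[0,-0.1,0],[0,0,0]],
    [[0,-0.08,0],[0,0,0]],
    [[0,-0.04,0],[0,0,0]],
    [[0,0,0],[0,0,0]],
    [[0,0,0],[0,0,0]],
  ],
)

```text
time_s: 7.08
tcp_pos: [0.4432, -0.1708, 0.0504]
ee_rot: [[-0.998, 0.059, -0.0], [0.059, 0.998, -0.0], [0.0, -0.0, -1.0]]
force: [0.7, -0.0, 1.5]
opening: 0.0125
```

Run:
```python
from h import *
im=snap('p1t','top'); im2=snap('p1s','side')
a=cv2.resize(im[170:290,290:390],None,fx=4.8,fy=4.8,interpolation=cv2.INTER_CUBIC)[:576]
b=cv2.resize(im2[240:360,230:310],None,fx=4,fy=4.8,interpolation=cv2.INTER_CUBIC)
a=cv2.resize(im[175:275,300:400],(400,400),interpolation=cv2.INTER_CUBIC)
b=cv2.resize(im2[250:350,245:345],(400,400),interpolation=cv2.INTER_CUBIC)
cv2.imwrite('pics/p1.png',np.hstack([a,b]))
```

```text
(no output)
```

View pics/p1.png

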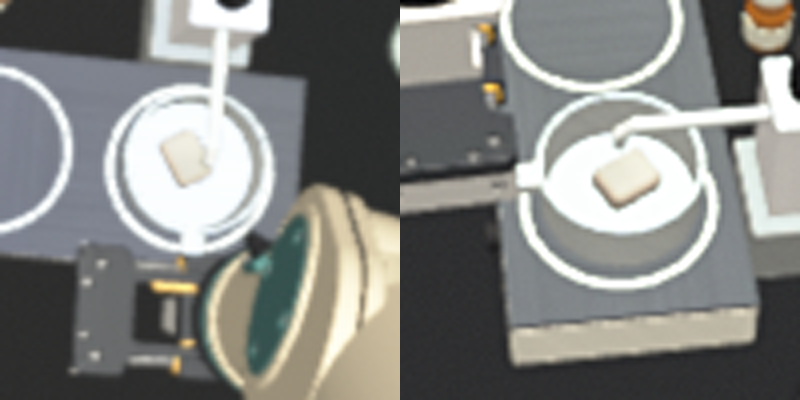

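Run:
```python
from h import *
th=np.linspace(0,2*np.pi,200)
def ext(cam,c,z,r,off,s=4):
    P=np.array([proj(cam,(c[0]+r*np.cos(a),c[1]+r*np.sin(a),z)) for a in th]); P=(P-off+.5)*s-.5
    return P.min(0).round(1),P.max(0).round(1)
for c in[(.537,-.177),(.532,-.177),(.537,-.182)]:
    print(c,'side rim',ext('side',c,.076,.045,(245,250)),'base',ext('side',c,.04,.045,(245,250)),'top rim',ext('top',c,.076,.045,(300,175)),'topbase',ext('top',c,.04,.045,(300,175)))
a=cv2.imread('pics/p1t_full.png');b=cv2.imread('pics/p1s_full.png')
o=[]
for im,cam,off in((a,'top',(300,175)),(b,'side',(245,250))):
    x,y=off; q=cv2.resize(im[y:y+100,x:x+100],(400,400),interpolation=cv2.INTER_CUBIC)
    for z,col in((.076,(0,0,255)),(.04,(0,160,0))):
        P=np.array([proj(cam,(.537+.045*np.cos(t),-.177+.045*np.sin(t),z)) for t in th]); P=(P-off+.5)*4-.5
        cv2.polylines(q,[np.round(P*16).astype(np.int32)],True,col,1,cv2.LINE_AA,4)
    o.append(q)
cv2.imwrite('pics/ov.png',np.hstack(o))
```

```text
(0.537, -0.177) side rim (array([135.3,  95.7]), array([305. , 236.3])) base (array([136.6, 135. ]), array([302.1, 274.5])) top rim (array([130. ,  91.1]), array([275.2, 236.5])) topbase (array([120.9,  98.3]), array([261. , 238.6]))
(0.532, -0.177) side rim (array([126. ,  97.2]), array([295.8, 237.9])) base (array([127.6, 136.4]), array([293.2, 276.1])) top rim (array([130. ,  99.1]), array([275.3, 244.7])) topbase (array([120.9, 106. ]), array([261.1, 246.5]))
(0.537, -0.182) side rim (array([137. , 102.9]), array([307.3, 244.5])) base (array([138.3, 142.2]), array([304.4, 282.7])) top rim (array([138.1,  91.2]), array([283.3, 236.6])) topbase (array([128.7,  98.4]), array([268.8, 238.7]))Traceback (most recent call last):
  File "<stdin>", line 13, in <module>
  File "h.py", line 14, in proj
    K,R,t=cal(cam); q=K@(R@np.array(p,float)+t); return q[:2]/q[2]
          ~~~^^^^^
  File "h.py", line 8, in cal
    c=ctrl.get_calibration(cam); R=cv2.Rodrigues(np.array(c['rvec'],float))[0]
ValueError: time passes only in moves, steps and waits
```

```bash
sed -i 's/^def cal(cam)/import functools\n@functools.cache\ndef cal(cam)/' h.py
cat > ov.py <<'E'
from h import *
def overlay(name,out,cx,cy):
    th=np.linspace(0,2*np.pi,200); o=[]
    for s,cam,off in(('t','top',(300,175)),('s','side',(245,250))):
        im=cv2.imread(f'pics/{name}{s}_full.png')
        x,y=off; q=cv2.resize(im[y:y+100,x:x+100],(400,400),interpolation=cv2.INTER_CUBIC)
        for z,col in((.076,(0,0,255)),(.04,(0,160,0))):
            P=np.array([proj(cam,(cx+.045*np.cos(t),cy+.045*np.sin(t),z)) for t in th]); P=(P-off+.5)*4-.5
            cv2.polylines(q,[np.round(P*16).astype(np.int32)],True,col,1,cv2.LINE_AA,4)
        o.append(q)
    cv2.imwrite(out,np.hstack(o))
E
python3 -c "
from ov import *
overlay('p1','pics/ov.png',.537,-.177)"
```

```text
(no output)
```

View pics/ov.png

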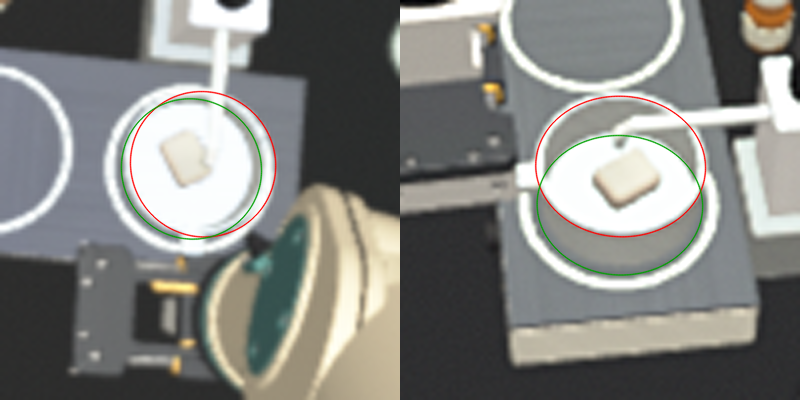

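Run:
```python
from h import *
s=cv2.cvtColor(cv2.imread('pics/p1s_full.png'),6);t=cv2.cvtColor(cv2.imread('pics/p1t_full.png'),6)
for c in (297,299,301,303): print('side col',c,'rows265-', s[265:325,c])
for r in(213,216,219,222): print('top row',r,'cols 322-',t[r,322:372])
for z in(.076,.04):
  print(proj('side',(.537,-.132,z)),proj('side',(.537,-.222,z)),proj('top',(.537,-.132,z)),proj('top',(.537,-.222,z)))
```

```text
side col 297 rows265- [132 132 130 127 135 228 254 223 250 229 150 145 149 150 151 147 146 157
 230 253 254 253 254 254 254 240 228 231 233 232 230 226 212 185 148 130
 181 253 255 255 255 255 246 170 145 150 150 152 151 152 148 133 126 120
 157 255 255 170 129 134]
side col 299 rows265- [132 131 129 122 151 255 252 194 246 226 152 148 150 149 146 151 220 252
 249 210 154 151 232 254 244 231 231 233 233 234 234 236 236 233 212 159
 119 186 254 255 255 255 254 195 147 146 150 150 151 152 153 140 130 123
 156 255 255 175 131 135]
side col 301 rows265- [135 131 125 132 229 255 220 141 249 223 148 149 152 148 151 221 248 241
 206 185 205 234 252 245 236 237 236 235 235 234 237 238 237 226 196 142
 169 254 255 255 254 255 253 194 146 147 149 150 151 153 152 136 128 123
 154 255 255 173 130 133]
side col 303 rows265- [133 127 125 193 255 240 136 135 245 225 155 146 144 157 249 255 253 211
 191 254 255 252 239 236 239 239 238 238 238 238 239 235 224 188 142 168
 254 255 254 254 255 255 248 176 144 147 149 150 150 150 153 137 126 124
 171 255 255 163 128 133]
top row 213 cols 322- [129 129 1
[... 395 characters left out ...]
239 246 182 133 130 130]
top row 219 cols 322- [131 131 131 142 206 243 223 145 143 196 242 251 253 253 253 253 254 254
 253 253 247 205 198 220 223 221 218 212 213 230 245 252 254 254 254 254
 254 254 253 251 227 174 169 217 250 250 195 138 131 132]
top row 222 cols 322- [132 133 133 133 156 242 254 211 142 143 198 245 252 253 253 253 253 253
 253 253 253 252 250 248 249 251 253 253 253 253 253 253 253 253 253 253
 253 253 251 234 175 171 211 241 249 242 155 132 132 133]
[295.31069464 273.87014216] [304.23711472 308.35454771] [332.11591502 215.24064777] [368.42501464 215.72173247]
[295.2286667  283.68649628] [303.91962995 317.91245826] [329.84695754 216.4270355 ] [364.87346404 216.88856968]
```

The pan is about 3 mm short in y and x is fine. I'll nudge it, then release and back out upward.

Emit:
servo_tool(
  targets=[
    [[0,-0.015,0],[0,0,0]],
    [[0,-0.015,0],[0,0,0]],
    [[0,0,0],[0,0,0]],
    [[0,0,0],[0,0,0]],
  ],
)

```text
time_s: 7.68
tcp_pos: [0.443, -0.1736, 0.0503]
ee_rot: [[-0.998, 0.059, -0.0], [0.059, 0.998, 0.0], [0.0, 0.0, -1.0]]
force: [0.3, 2.6, 1.3]
opening: 0.0124
```

Run:
```python
from h import *
s=cv2.cvtColor(snap('p2s','side'),6);t=cv2.cvtColor(snap('p2t','top'),6)
for c in (299,301): print('side col',c,'rows265-', s[265:325,c])
for r in(213,219): print('top row',r,'cols 322-',t[r,322:372])
print('side row 290',s[290,262:340]); print(ctrl.get_state()['tcp_pos'],ctrl.get_state()['force'])
```

```text
side col 299 rows265- [133 132 129 122 151 255 253 177 230 230 172 152 150 149 147 152 223 253
 249 210 153 150 232 255 252 237 231 232 232 233 234 235 236 234 226 189
 131 125 235 255 255 255 255 237 148 145 149 152 150 152 152 148 135 122
 155 255 255 176 132 135]
side col 301 rows265- [133 129 125 132 230 255 221 133 200 212 169 149 150 146 152 219 248 241
 207 184 206 235 252 249 239 236 235 235 234 235 235 237 239 233 218 171
 137 235 255 255 254 255 255 235 146 146 149 150 150 152 152 144 133 122
 154 255 255 173 129 133]
top row 213 cols 322- [128 130 130 137 193 246 245 155 140 196 238 249 253 253 253 253 253 248
 214 199 223 231 233 233 233 233 233 232 224 224 243 246 246 252 253 253
 253 253 253 253 242 178 164 173 225 237 156 134 133 133]
top row 219 cols 322- [132 131 132 142 206 243 223 144 134 157 226 252 253 253 253 253 253 253
 253 253 252 237 187 208 223 224 219 213 206 211 237 251 253 254 254 254
 254 254 254 253 245 184 166 183 237 248 194 138 132 131]
side row 290 [132 176 157 100  90  97  98 101 104  97  85  73  85 123 131 154 231 255
 253 159 142 148 208 254 255 255 254 253 253 253 253 254 254 254 254 249
 241 237 234 236 238 238 240 240 238 244 253 255 254 254 255 255 254 207
 151 145 148 199 245 225 135 130 134 135 133 116  95 165 233 236 234 226
 191 172 173 174 177 181]
[ 0.44297411 -0.17363147  0.05033551] [0.13741369 1.53484461 0.74739843]
```

Emit:
servo_tool(
  targets=[
    [[0,-0.015,0],[0,0,0]],
    [[0,-0.01,0],[0,0,0]],
    [[0,0,0],[0,0,0]],
    [[0,0,0],[0,0,0]],
  ],
)

```text
time_s: 8.28
tcp_pos: [0.443, -0.1764, 0.0504]
ee_rot: [[-0.998, 0.06, 0.0], [0.06, 0.998, -0.0], [-0.0, -0.0, -1.0]]
force: [0.5, 0.5, 0.6]
opening: 0.012
```

Run:
```python
from h import *
s=cv2.cvtColor(snap('p3s','side'),6);t=cv2.cvtColor(snap('p3t','top'),6)
for c in (299,301): print('side col',c,'rows265-', s[265:325,c])
for r in(213,219): print('top row',r,'cols 322-',t[r,322:372])
print(ctrl.get_state()['force'])
import ov; ov.overlay('p3','pics/ov3.png',.537,-.177)
```

```text
side col 299 rows265- [132 131 128 123 150 255 254 175 129 199 229 183 151 148 146 151 221 253
 252 209 154 151 232 255 255 252 236 230 232 233 233 233 235 235 233 227
 196 138 125 227 255 255 255 255 247 172 145 149 152 151 151 152 147 129
 154 255 255 176 131 134]
side col 301 rows265- [133 130 125 133 230 255 225 129 129 201 239 195 149 145 153 221 249 243
 207 158 192 237 254 255 250 237 234 235 235 234 234 234 236 239 236 227
 190 137 167 254 255 254 254 255 250 184 148 148 149 151 150 152 149 129
 154 255 255 173 130 133]
top row 213 cols 322- [129 129 129 137 194 246 245 155 128 135 168 234 253 253 253 253 253 253
 251 237 193 216 228 233 233 233 234 232 224 225 243 246 247 252 253 253
 253 253 253 253 253 245 189 166 173 221 231 156 134 132]
top row 219 cols 322- [132 132 131 141 206 243 223 143 130 130 146 221 251 253 253 253 253 253
 253 253 253 252 238 190 204 222 225 221 218 214 218 230 245 252 254 254
 254 254 254 254 253 249 209 169 173 224 236 170 134 132]
[ 0.5087827   1.4872758  -0.17835991]
```

View pics/ov3.png

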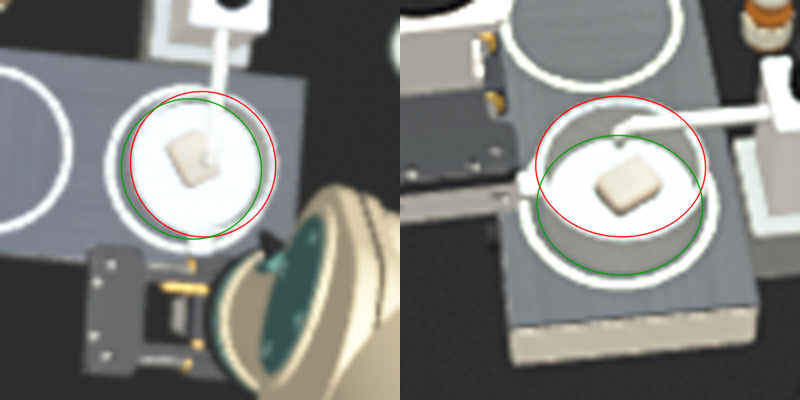

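Base and rim now match the ring centre within about 1–2 mm. Next I'll release and go straight up.

Emit:
servo_tool(
  targets=[
    [[0,0,0],[0,0,0]],
    [[0,0,0],[0,0,0]],
    [[0,0,0],[0,0,0]],
    [[0,0,0],[0,0,0]],
    [[0,0,0],[0,0,0]],
    [[0,0,0],[0,0,0]],
    [[0,0,-0.1],[0,0,0]],
    [[0,0,-0.3],[0,0,0]],
    [[0,0,-0.4],[0,0,0]],
    [[0,0,-0.4],[0,0,0]],
    [[0,0,-0.3],[0,0,0]],
    [[0,0,0],[0,0,0]],
  ],
  claw=0,
)

```text
time_s: 9.88
tcp_pos: [0.4445, -0.1768, 0.203]
ee_rot: [[-0.998, 0.059, 0.005], [0.059, 0.998, -0.002], [-0.005, -0.002, -1.0]]
force: [1.3, 0.2, -0.6]
opening: 0.094
```

Run:
```python
from h import *
s=cv2.cvtColor(snap('p4s','side'),6);t=cv2.cvtColor(snap('p4t','top'),6)
for c in (299,301): print('side col',c,'rows265-', s[265:325,c])
for r in(213,): print('top row',r,'cols 322-',t[r,322:372])
print(ctrl.get_state()['tcp_pos'],ctrl.get_state()['opening'])
import ov; ov.overlay('p4','pics/ov4.png',.537,-.177)
```

```text
side col 299 rows265- [133 131 127 122 150 255 254 173 129 197 227 182 148 148 144 150 219 253
 250 207 153 150 231 254 255 253 240 230 231 231 231 233 235 234 232 225
 195 139 123 228 255 255 255 255 246 172 144 148 148 150 149 152 152 132
 153 255 255 173 129 133]
side col 301 rows265- [132 129 125 131 228 255 223 130 128 199 238 196 148 144 151 220 247 242
 206 156 189 236 254 255 249 235 234 235 234 233 233 233 236 238 235 226
 189 136 166 254 255 254 254 255 250 182 146 146 148 150 150 149 152 132
 151 255 255 172 130 133]
top row 213 cols 322- [126 127 128 135 190 245 243 151 126 132 164 233 252 252 252 252 252 252
 251 235 189 212 227 231 231 231 231 230 222 223 242 244 245 251 252 253
 253 253 253 253 252 243 186 163 171 218 234 179 137 131]
[ 0.44252656 -0.17610995  0.20036585] 0.09416727903593512
```

View pics/ov4.png

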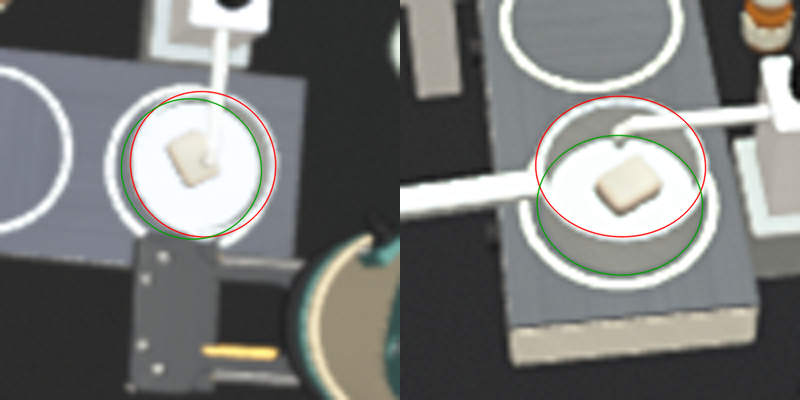

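Emit:
servo_tool(
  targets=[
    [[-0.387,0.005,0],[0,0,0]],
    [[-0.387,0.005,0],[0,0,0]],
    [[-0.387,0.005,0],[0,0,0]],
    [[-0.387,0.005,0],[0,0,0]],
    [[-0.387,0.005,0],[0,0,0]],
    [[0,0,0],[0,0,0]],
    [[0,0,0],[0,0,0]],
  ],
)

```text
time_s: 10.85
tcp_pos: [0.6344, -0.1851, 0.1987]
ee_rot: [[-0.998, 0.059, -0.004], [0.059, 0.998, 0.001], [0.004, 0.0, -1.0]]
force: [-0.3, -0.8, 0.1]
opening: 0.0938
```

Run:
```python
from h import *
s=ctrl.get_state(); print(s['tcp_pos'],np.round(s['ee_rot'],4))
```

```text
[ 0.63443634 -0.18508539  0.19865281] [[-9.982e-01  5.940e-02 -3.800e-03]
 [ 5.940e-02  9.982e-01  6.000e-04]
 [ 3.800e-03  4.000e-04 -1.000e+00]]
```

Emit:
servo_tool(
  targets=[
    [[-0.015,0,0.2],[0,0,0]],
    [[0,0,0.2],[0,0,0]],
    [[0,0,0.15],[0,0,0]],
    [[0,0,0.1],[0,0,0]],
    [[0,0,0.03],[0,0,0]],
    [[0,0,0],[0,0,0]],
    [[0,0,0],[0,0,0]],
  ],
)

```text
time_s: 11.72
tcp_pos: [0.6381, -0.1854, 0.133]
ee_rot: [[-0.998, 0.059, 0.001], [0.059, 0.998, -0.0], [-0.001, -0.0, -1.0]]
force: [0.6, 0.5, -0.7]
opening: 0.0939
```

Run:
```python
from h import *
im=snap('k0s','side'); im2=snap('k0t','top')
b=cv2.resize(im[210:330,290:410],(600,600),interpolation=cv2.INTER_CUBIC)
cv2.imwrite('pics/k0.png',b)
s=ctrl.get_state(); print(s['tcp_pos'],s['force'],np.round(s['ee_rot'][:,2] if hasattr(s['ee_rot'],'shape') else s['ee_rot'],4))
p=s['tcp_pos'];print((proj('side',p)-[290,210])*5)
```

```text
[ 0.6380292  -0.18532612  0.13288887] [-0.20733299 -0.38737691 -1.02138528] [ 9.e-04 -2.e-04 -1.e+00]
[295.15000849 298.37215752]
```

View pics/k0.png

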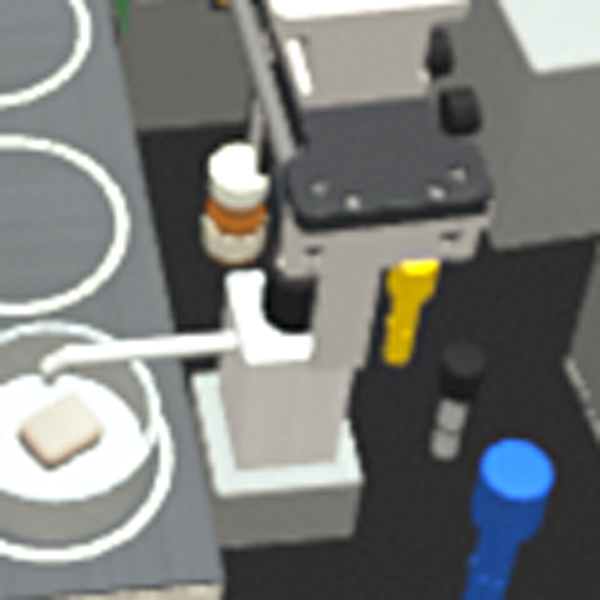

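The fingers straddle the pump's black knob and clear the barrel top. I'll close now.

Emit:
servo_tool(
  targets=[
    [[0.02,0,0.03],[0,0,0]],
    [[0,0,0],[0,0,0]],
  ],
)

```text
time_s: 12.08
tcp_pos: [0.6353, -0.1851, 0.1291]
ee_rot: [[-0.998, 0.059, -0.001], [0.059, 0.998, 0.0], [0.001, 0.0, -1.0]]
force: [0.4, -0.3, -0.3]
opening: 0.094
```

Emit:
servo_tool(
  targets=[
    [[0,0,0],[0,0,0]],
    [[0,0,0],[0,0,0]],
    [[0,0,0],[0,0,0]],
    [[0,0,0],[0,0,0]],
    [[0,0,0],[0,0,0]],
    [[0,0,0],[0,0,0]],
    [[0,0,0],[0,0,0]],
    [[0,0,0],[0,0,0]],
    [[0,0,0],[0,0,0]],
    [[0,0,0],[0,0,0]],
  ],
  claw=1,
)

```text
time_s: 13.32
tcp_pos: [0.6357, -0.1853, 0.1294]
ee_rot: [[-0.998, 0.059, -0.0], [0.059, 0.998, -0.0], [-0.0, -0.0, -1.0]]
force: [-0.6, -0.4, 0.7]
opening: 0.0268
```

Run:
```python
from h import *
s=ctrl.get_state(); print(s['tcp_pos'],s['opening'],s['force'],s['moment'],np.round(s['ee_rot'],4)[:,2])
```

```text
[ 0.63566802 -0.18533028  0.12937051] 0.026786698706252412 [-0.58259594 -0.44055082  0.68867762] [-0.09149753  0.00943204 -0.05564824] [-0.e+00 -2.e-04 -1.e+00]
```

Emit:
servo_tool(
  targets=[
    [[0,0,-0.02],[0,0,0]],
    [[0,0,-0.03],[0,0,0]],
    [[0,0,-0.03],[0,0,0]],
    [[0,0,0],[0,0,0]],
    [[0,0,0],[0,0,0]],
  ],
)

```text
time_s: 13.95
tcp_pos: [0.6356, -0.185, 0.1373]
ee_rot: [[-0.998, 0.059, -0.0], [0.059, 0.998, 0.0], [0.0, 0.0, -1.0]]
force: [-0.0, -0.4, -2.4]
opening: 0.0273
```

Clean so far, with weight only and no side force. I'll draw most of the rest.

Emit:
servo_tool(
  targets=[
    [[0,0,-0.03],[0,0,0]],
    [[0,0,-0.04],[0,0,0]],
    [[0,0,-0.04],[0,0,0]],
    [[0,0,-0.04],[0,0,0]],
    [[0,0,-0.04],[0,0,0]],
    [[0,0,-0.04],[0,0,0]],
    [[0,0,-0.03],[0,0,0]],
    [[0,0,-0.02],[0,0,0]],
    [[0,0,0],[0,0,0]],
    [[0,0,0],[0,0,0]],
    [[0,0,0],[0,0,0]],
  ],
)

```text
time_s: 15.32
tcp_pos: [0.6356, -0.1851, 0.1652]
ee_rot: [[-0.998, 0.059, -0.0], [0.059, 0.998, 0.0], [0.0, 0.0, -1.0]]
force: [0.6, -0.2, -2.3]
opening: 0.027
```

Run:
```python
from h import *
im=snap('k1s','side')
x0,y0=305,220
cv2.imwrite('pics/k1.png',cv2.resize(im[y0:y0+85,x0:x0+75],None,fx=7,fy=7,interpolation=cv2.INTER_CUBIC))
s=ctrl.get_state(); print(s['time_s'],s['tcp_pos'],s['force'],s['moment'],s['opening'])
ax=np.array([.636,-.185]);
for z in(.125,.165): print(z,(proj('side',(*ax,z))-[x0,y0]+.5)*7)
```

```text
15.375 [ 0.63559603 -0.18511085  0.16519439] [-0.26631764  0.36004758 -2.20634265] [-0.01892876 -0.03316421 -0.04462072] 0.026643905347743982
0.125 [302.42779974 367.99209943]
0.165 [314.22118974 281.95357667]
```

View pics/k1.png

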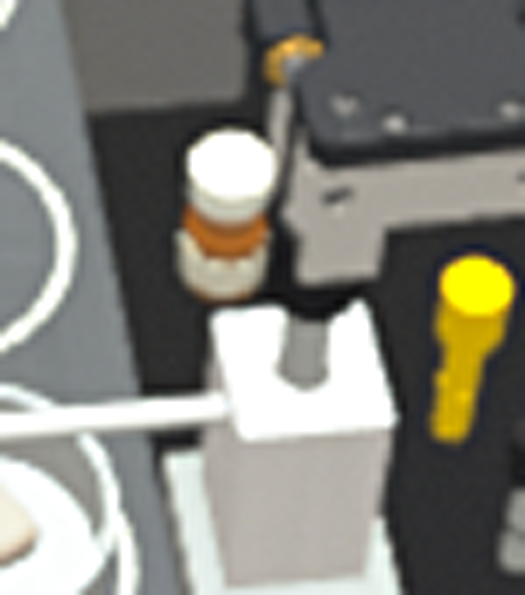

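35.8 mm drawn by tool height, with the groove still inside. I'll finish in small steps and check.

Emit:
servo_tool(
  targets=[
    [[0,0,-0.015],[0,0,0]],
    [[0,0,-0.015],[0,0,0]],
    [[0,0,-0.01],[0,0,0]],
    [[0,0,0],[0,0,0]],
    [[0,0,0],[0,0,0]],
    [[0,0,0],[0,0,0]],
  ],
)

```text
time_s: 16.12
tcp_pos: [0.6356, -0.1851, 0.1693]
ee_rot: [[-0.998, 0.059, -0.0], [0.059, 0.998, 0.0], [0.0, 0.0, -1.0]]
force: [-0.2, -0.2, -1.2]
opening: 0.0267
```

Run:
```python
from h import *
im=snap('k2s','side')
x0,y0=325,250
cv2.imwrite('pics/k2.png',cv2.resize(im[y0:y0+45,x0:x0+45],None,fx=12,fy=12,interpolation=cv2.INTER_CUBIC))
a=cv2.cvtColor(im,6);b=cv2.cvtColor(cv2.imread('pics/k1s_full.png'),6)
for c in(346,348,350):print(c,'k1',b[258:285,c],'k2',a[258:285,c])
s=ctrl.get_state(); print(s['time_s'],s['tcp_pos'],s['force'],s['moment'],s['opening'])
```

```text
346 k1 [ 37  35  29  28  25  23  54 122 145 144 144 142 143 144 144 139 156 252
 255 255 255 255 255 255 208 177 177] k2 [ 32  29  29  29  28  64 140 155 146 143 143 142 142 143 145 137 104 231
 255 255 255 255 255 255 209 175 178]
348 k1 [166 157  99  36  28  30  23  53 131 154 152 150 151 150 151 149 141 170
 255 255 255 255 255 255 185 174 177] k2 [122  57  29  30  28  32  90 139 151 151 151 151 149 151 153 151 112 122
 255 255 255 255 255 255 184 172 178]
350 k1 [168 164 105  35  25  30  21  40 126 151 148 146 145 148 144 140 142 221
 255 255 255 255 255 253 181 174 179] k2 [132  69  30  28  28  22  56 130 151 148 146 147 147 146 143 134 109 207
 255 255 255 255 255 253 180 175 177]
16.175 [ 0.63564172 -0.18514877  0.16929045] [ 0.21303395 -0.83174105 -2.1805972 ] [ 0.0303757  -0.01207468 -0.02024007] 0.02671415129877188
```

View pics/k2.png

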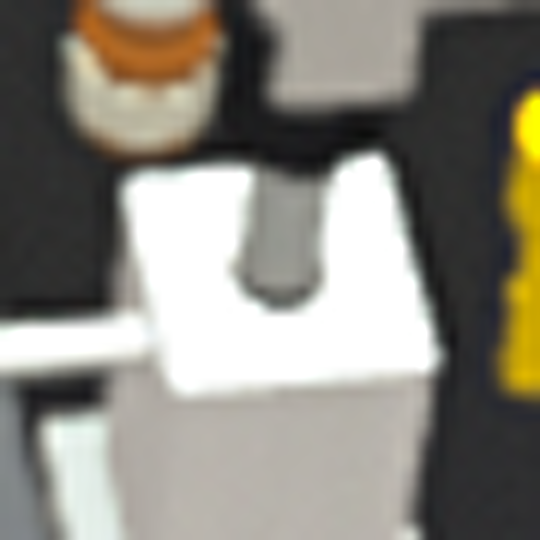

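The groove has just appeared as a dark line at the barrel mouth, at about (348,274). Tool travel is 39.9 mm and side force is about 0.8 N. I'm handing in.

Run:
```python
from h import *
a=cv2.imread('pics/k2s_full.png').astype(int);b=cv2.imread('pics/p4s_full.png').astype(int)
print('pan area change',abs(a-b)[265:325,270:325].max())
s=ctrl.get_state();print(s['tcp_pos'],np.abs(s['joint_vel']).max()); ctrl.job_done()
```

```text
pan area change 4
[ 0.63564172 -0.18514877  0.16929045] 0.0015284228572273455
the job is handed in; nothing more can be done
```

The job is handed in. The pan is released on the ringed place under the nose tube. The plunger is drawn about 40 mm and held still in the gripper. The hand-in gave no verdict, and the last clock reading was about 16 s of the 50 s allowed.

- **Pan:** I slid it by its handle to the right-hand place, keeping the tool at constant height. The first slide stopped about 3 mm short, so I made two small corrections. Pixel checks then put it on the ring centre to about 1–2 mm. Rim and base disagreed slightly: the rim suggested about 2 mm too far right, the base showed no offset. It did not move after release (pixel change of 4 levels or less).
- **Plunger:** I used the large black knob in the pump, not the smaller black, yellow or blue ones. Tool travel was 39.9 mm, and the groove had just appeared as a dark line at the barrel mouth. Side force was under 1 N and about 2.2 N pulled down on the tool.
- **Other things:** I routed the arm clear of the other items but did not compare them in a final picture.

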